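# Roll the lying bottle onto the inspection light bar

### The arm

A 7-joint arm with a two-finger parallel gripper is mounted at the origin on a cart in front of the work surface, level with it; the furniture and walls round the work are solid. World frame = base frame: x ahead of the robot, y to its left, z up, the work surface at z = 0. Lengths are in m, angles in rad, forces in N, time in s.
With the tool pointing down it reaches from about 0.35 to 0.9 m from the base axis. Payload 8.1 kg.
Tool frame: the origin (TCP) lies between the finger pads; the fingertips stand 17 mm ahead of it and the grasp point (between the pads) lies 2 mm behind it; z points along the fingers, y is the line along which they close (so a half turn about z gives the same grasp; the last joint's range is limited). The gripper opens to 92 mm and grips with 3 to 60 N. Pads are 19 mm wide; open, the fingers measure 130 mm over their backs; the gripper's body (75 mm by 190 mm) begins 47 mm behind the grasp point.
Start: joints at [-1.344, 0.434, 0.025, 1.573, -0.012, 1.134, -0.075], TCP at [0.202, 0.591, 0.244] pointing down, gripper open.
Joint ranges: [-2.62, 2.62], [-0.44, 2.09], [-1.27, 1.32], [0.08, 2.57], [-1.32, 4.46], [0.12, 2], [-2.74, 2.74]. Speed limits (rad/s): [2.22, 2.22, 3.01, 3.01, 3.14, 3.14, 3.14].

### API

Orientations are given as a rotation vector (axis times angle).
In Python, from cell import observe, get_image, calibration, sign_off, look_for, regions_of, landmark_of gives the robot as it stands.
- The arm moves only by the tool jog_arm, never from a script. Its argument "plan" is a list of rows, each an object with "offset": the shift along the tool's x, y, z normalised to -1 to 1, where 1 is 0.15 m, a list of three; "twist": the turn, a rotation vector about the tool's x, y, z normalised to -1 to 1, where 1 is 2 pi rad, a list of three; "fingers": the gripper command: -1 is shut, 1 is fully open, values between are in proportion. In form: [{"offset": [x, y, z], "twist": [ax, ay, az], "fingers": fingers}, ...]. A call has 1 to 20 rows; each row is the pose to reach, as a shift and turn from the pose commanded when the call began, along the tool's axes at that moment, turning the shorter way round; what a row does not reach only later rows make up. A row lasts 1/8 s, in which the tool goes at most 62.5 mm and 10.7 degrees, less where a joint would pass 70% of its speed; a pose out of reach is approached as far as the arm can. A call with a number of a shift or a turn outside -1 to 1 is refused whole. A call with a gripper value outside its range is refused whole. The fingers move at their own pace and stop on an object; "newtons" is the grip in N (left out, the last holds). Time passes only in rows, so rows that repeat a pose let the fingers close. It gives the time, the measured TCP pose, the force, the opening and the grip force at its end, in the units of the state.
- observe(): the state, without advancing time (a new reading comes with each control period).
- get_image(name): name is "scene" or "top" or "wrist"; returns the picture (400x640x3 uint8, red, green, blue); there is no depth.
- calibration(name): a dict with "fov_y" (degrees; the focal length in pixels is half the picture's height over the tangent of half this angle, whatever the lens; pixels are square), "cx", "cy" (the principal point, pixels), "position" and "attitude" of the camera in the world. Camera axes: x right, y down, z forward; pixel columns grow to the right and rows downward; lengths in m; the calibration is good to about 2 mm. A picture is of the moment at which its call begins: read the wrist's pose just before it. calibration takes no time and is no camera call; for the wrist camera it gives the pose at the moment of the call.
- sign_off(): hands the job in; it is judged then, once.
Trained networks look in the newest picture that a camera, given by its name, has taken for a name from the list of things; names that differ only in an ending like _2 or _b are one class to them, and where a whole thing is asked for, a point or a joint stands for the part that bears it (a point fixed in the world has none). Each returns a list of dicts, best first, with "conf" (0 to 1); they miss things now and then, are a little off and sometimes report something else, mostly with a low value. They report only what shows in the picture. A call takes as long as a camera call. They do not tell look-alikes from the thing itself.
- look_for(thing, camera): "box" ([left, top, width, height] as shares, 0 to 1, of the picture: columns of its width, rows of its height, round what is visible of it).
- regions_of(thing, camera): "region" (400x640 bool, what is visible of it) and "box" ([left, top, width, height] as shares, 0 to 1, of the picture: columns of its width, rows of its height, round what is visible of it).
- landmark_of(thing, camera): "at" ([row, column] as shares, 0 to 1, of the picture: columns of its width, rows of its height: a listed point, or the origin of a listed thing).
The state is a dict: "clock": time; "joints": joint angles; "dq": joint speeds; "joint_efforts": joint torques, N m; "position": TCP position; "ee_rot": TCP orientation; "force": force on the tool from outside, world axes, zero at the start; "ft_torque": the same for the moment, N m; "width": opening from 0.0 (shut) to 1.0 (fully open); "gripper_force": force on a finger pad.
Only numpy, scipy, OpenCV 4.12 (cv2) and the standard library are available. Lean on these libraries where they do the work, as an engineer would, in place of code of your own. Each camera call takes 0.05 s, during which the arm holds its last target. There are 200 camera calls.

### The job

The brown bottle lying on its side in the long flat tray is to be inspected for sediment: roll it gently along the tray by pushing its top with your fingertips until it lies over the pale light bar, its middle line in line with the two small pointer posts on the rims, and leave it resting there. Do not pinch it, lift it or push low on its sides, and leave the things around the tray alone.

Things in the scene. Friction and masses are not known exactly. Their poses are not given: they have to be found in the camera images.
- bottle_mid (a point): Brown bottle with a black cap, lying on its side across the tray; loose, 140 to 250 g. This point: on its axis, half-way along its 108 mm length, 33 mm above the worktop. z axis: the bottle's axis, base to cap (nearly along the tray's x, base on the robot's side). It rolls along the tray's y; slight drag of the mat stops it soon after it is let go.
- bottle_body (a point): Middle of the bottle's round body, on its axis, 19 mm from bottle_mid towards the base: push above here. The body is 50 mm in diameter, 69 mm long, its top line 58 mm above the worktop; shoulder and cap are thinner. A fingertip that does not slip travels twice as far as the bottle rolls, so use several short strokes. Friction on it is about 0.6.
- tray: Fixed aluminium tray with dark rubber mat, 160 mm (its x) by 360 mm (its y, the rolling direction); origin: its centre, on the worktop. The mat is 8 mm above the worktop, the rims 18 mm; inside 132 x 344 mm.
- bar_mid (a point): Where bottle_mid belongs: midway between the two pointer posts, 33 mm above the worktop, over the pale light bar: a strip 22 mm wide flush with the mat, across the tray along this point's x (y: rolling direction). Pointers: short steel posts, 39 mm high, on black blocks on the long rims, 73 mm either side. Fixed, 90 to 180 mm left or right of the bottle.
- upright_bottle: Bystander: a small clear bottle with a blue cap standing upright behind the tray, 46 mm diameter, 90 mm high; origin at the centre of its underside.
- beaker: Bystander: a small glass beaker behind the tray, 52 mm wide, 60 mm high; origin at the centre of its underside.
- petri: Bystander: a small round dish behind the tray, 60 mm diameter, 16 mm high; origin at the centre of its underside.
- tape: Bystander: a roll of tape lying flat in front of the tray, 80 mm diameter, 19 mm high; origin at the centre of its underside.
Not all that is in view belongs to the job. What is shaped like the part that bears bottle_mid but pink is not meant.

How it is judged:
At the end, for the whole second after the job is handed in: The bottle lies at rest on the mat, its middle within 11 mm of the line between the pointers along the rolling direction, square to the tray within 10 degrees (y of bottle_mid in the frame of bar_mid between -0.011 and 0.011 m and x of bottle_mid in the frame of bar_mid between -0.014 and 0.014 m and z of bottle_mid in the frame of bar_mid between -0.004 and 0.004 m and angle between the z axis of bottle_mid and the x axis of bar_mid, either way round below 0.17 rad and linear speed of bottle below 0.01 m/s and angular speed of bottle below 0.3 rad/s); the robot touches nothing.
It fails at once if the bottle is lifted or tipped up (its middle more than 12 mm above its lying height) (height (world z) of bottle_mid above 0.045 m).
It fails at once if the bottle is pushed low on its side or straddled: the fingers touch it with the fingertips below about its mid height (contact force between the fingers and bottle above 0.5 N and height (world z) of the grasp point below 0.054 m).
It fails at once if the bottle is rolled roughly: faster than 0.35 m/s (linear speed of bottle above 0.35 m/s).
It fails at once if the bottle is pressed harder than 40 N (contact force between the fingers and bottle above 40 N).
It fails at once if a thing beside the tray is moved by more than 12 mm (distance of any of upright_bottle, beaker, petri, tape from where it was at the start of the episode above 0.012 m).
It also fails if it takes over 58 s, if anything falls off the work surface, if the arm or the gripper's body presses on something with over 40 N, if the wrist force passes 120 N, or if a joint passes its speed limit or range.

## Working session

There is one attempt and no reset: what is moved stays moved. The work goes in short steps, Python scripts to look and compute and a tool call to move; the robot and the scene stay as the last step left them, time stands still between calls to the robot, and variables do not carry over. Pictures are saved under pics/ and viewed, at most 10 in all, crops included, and the job is handed in when it is done.

Besides the shell and the picture viewer there is one more tool, called as a command line: name --argument value ..., lists and objects as JSON in quotes. jog_arm: Moves the arm, as the interface text tells. Scaled input: -1 to 1 covers 0.15 m each way for a shift and 2 pi rad each way for a turn. Its arguments: {"type":"object","properties":{"plan":{"type":"array","items":{"type":"object","properties":{"offset":{"type":"array","items":{"type":"number","minimum":-1,"maximum":1}},"twist":{"type":"array","items":{"type":"number","minimum":-1,"maximum":1}},"fingers":{"type":"number"}}}},"newtons":{"type":"number"}},"required":["plan"]}

```bash
mkdir -p pics; cat > h.py <<'E'
import numpy as np, cv2
from scipy.spatial.transform import Rotation as R
from cell import *
def cam(n):
    c=calibration(n); a=np.array(c["attitude"],float)
    Rm=a if a.shape==(3,3) else (R.from_rotvec(a).as_matrix() if a.size==3 else None)
    return c,Rm,np.array(c["position"])
def ray(n,rc):
    c,Rm,p=cam(n); f=200/np.tan(np.radians(c["fov_y"])/2)
    d=Rm@np.array([(rc[1]*640-c["cx"])/f,(rc[0]*400-c["cy"])/f,1]); return p,d
def at(n,rc,z):
    p,d=ray(n,rc); return p+d*(z-p[2])/d[2]
def proj(n,X):
    c,Rm,p=cam(n); f=200/np.tan(np.radians(c["fov_y"])/2)
    v=Rm.T@(np.array(X)-p); return [v[0]/v[2]*f+c["cx"],v[1]/v[2]*f+c["cy"]]
def save(n,name):
    im=get_image(n); cv2.imwrite("pics/"+name,im[:,:,::-1]); return im
E
python3 - <<'E'
from h import *
s=observe(); print(s["clock"],s["position"],s["ee_rot"],s["width"])
for n in("top","scene"):
    print(n,calibration(n))
    im=save(n,n+"0.png")
    for t,z in(("bottle_mid",.033),("bottle_body",.033),("bar_mid",.033),("tray",0),("upright_bottle",0),("beaker",0),("petri",0),("tape",0)):
        for d in landmark_of(t,n)[:3]: print(t,round(d["conf"],2),np.round(np.array(d["at"])*[400,640],1),np.round(at(n,d["at"],z),4))
E
```

```text
0.0 [0.20229998 0.59083853 0.24294805] [-5.15846081e-01 -3.09883533e+00  2.48004876e-03] 0.9982000426135136
top {'fov_y': 54.47925026791695, 'cx': 316.8949785978784, 'cy': 199.43221506142595, 'position': array([ 0.42542776, -0.01681919,  0.95561363]), 'attitude': array([-2.12905325,  2.15090495, -0.14879251])}
bottle_mid 0.95 [234.9 347. ] [ 0.4776 -0.0792  0.033 ]
bottle_mid 0.55 [264.9 454.2] [ 0.4053 -0.3277  0.033 ]
bottle_body 0.97 [240.8 346.5] [ 0.4637 -0.0777  0.033 ]
bottle_body 0.59 [263.7 445.8] [ 0.4082 -0.3084  0.033 ]
bar_mid 0.85 [220.4 280.8] [0.5137 0.0778 0.033 ]
tray 0.85 [228.  316.4] [ 0.4972 -0.0066  0.    ]
upright_bottle 0.57 [174.9 324.9] [ 0.6302 -0.0292  0.    ]
upright_bottle 0.32 [289.5 318.2] [ 0.3492 -0.0095  0.    ]
beaker 0.63 [168.3 284.1] [0.6484 0.0735 0.    ]
petri 0.56 [184.1 360.6] [ 0.6058 -0.1179  0.    ]
tape 0.96 [291.2 318. ] [ 0.3453 -0.009   0.    ]
scene {'fov_y': 44.168757628627375, 'cx': 317.24219609828134, 'cy': 195.23253400966064, 'position': array([-0.18003046, -0.59796734,  0.61207819]), 'attitude': array([-1.91737642,  0.97055919, -0.52686579])}
bottle_mid 0.87 [307.3 403.3] [ 0.3859 -0.3348  0.033 ]
bottle_mid 0.6 [230.5 314.4] [ 0.4786 -0.0785  0.033 ]
bottle_mid 0.32 [260.5 244.7] [ 0.3228 -0.0308  0.033 ]
bottle_body 0.68 [232.4 309.8] [ 0.4679 -0.075   0.033 ]
bottle_body 0.55 [296.7 395.3] [ 0.4007 -0.3115  0.033 ]
bar_mid 0.67 [232.3 306.9] [ 0.4647 -0.0698  0.033 ]
bar_mid 0.59 [200.5 265.3] [0.5097 0.0859 0.033 ]
tray 0.95 [226.1 294.8] [ 0.5047 -0.0031  0.    ]
upright_bottle 0.72 [200.5 266.8] [0.5511 0.1219 0.    ]
upright_bottle 0.56 [204.8 334.2] [ 0.6281 -0.0226  0.    ]
upright_bottle 0.46 [188.9 304.6] [0.6473 0.0818 0.    ]
beaker 0.91 [188.8 307.4] [0.6518 0.0763 0.    ]
petri 0.97 [223.7 364.5] [ 0.6014 -0.1238  0.    ]
tape 0.65 [266.5 246.9] [ 0.3402 -0.0156  0.    ]
```

View pics/top0.png

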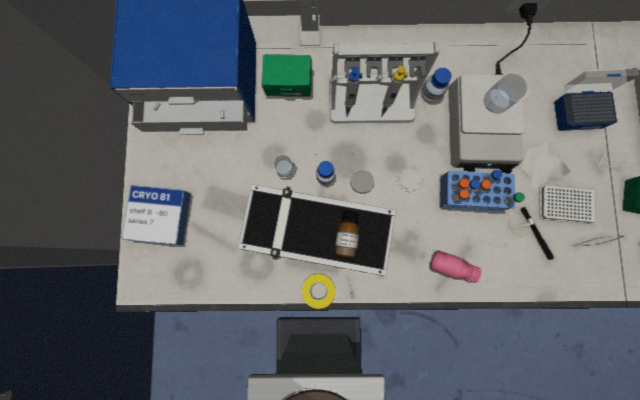

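```bash
python3 - <<'E'
import cv2
im=cv2.imread("pics/top0.png")[140:320,220:420]; cv2.imwrite("pics/crop0.png",cv2.resize(im,None,fx=3.3,fy=3.3,interpolation=cv2.INTER_CUBIC)[:594])
E
```

```text
(no output)
```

View pics/crop0.png

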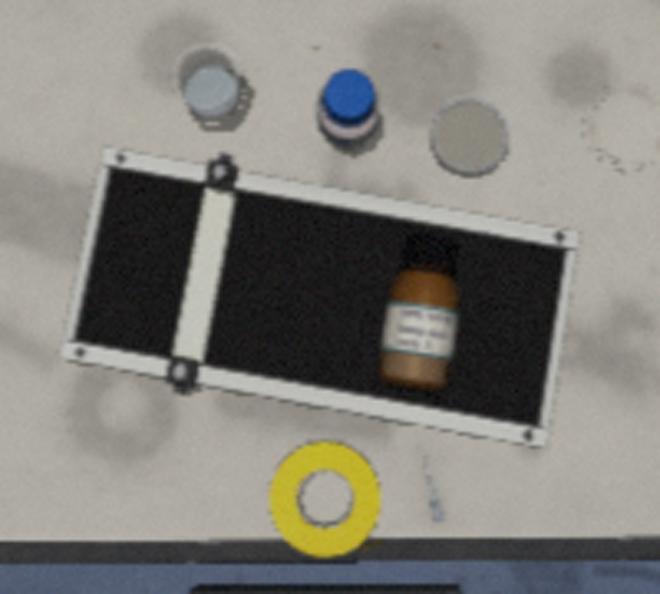

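The brown bottle lies in the tray at about col 347, row 237. The light bar runs between the posts at (287,192) and (275,254). Two things could be taken for the bottle: the brown one at (347,237), and the pink one at (456,266), which is the look-alike outside the tray. I choose the brown one in the tray, and the crop confirms it.

```bash
python3 - <<'E'
from h import *
g=lambda u,v,z: at("top",((v/3.3+140)/400,(u/3.3+220)/640),z)
C=[g(120,158,.018),g(560,237,.018),g(528,435,.018),g(80,352,.018)]
P=[g(222,172,.036),g(182,375,.036)]
print(np.round(C,4).tolist(),"centre",np.mean(C,0)); print("posts",np.round(P,4).tolist(),np.linalg.norm(P[0]-P[1]),np.mean(P,0))
for a,b in((0,1),(3,2)): d=C[a]-C[b]; print("y yaw",np.degrees(np.arctan2(-d[0],d[1])))
for a,b in((P[0],P[1]),(C[0],C[3]),(C[1],C[2])): d=a-b; print("x yaw",np.degrees(np.arctan2(d[1],d[0])))
# bottle region axis
r=regions_of("bottle_mid","top")
for q in r[:2]:
    ys,xs=np.nonzero(q["region"]); print(q["conf"],xs.mean(),ys.mean(),xs.size)
    pts=np.array([at("top",((y+.5)/400,(x+.5)/640),.033)[:2] for x,y in zip(xs,ys)])
    m=pts.mean(0); w,v=np.linalg.eigh(np.cov(pts.T)); a=v[:,1]*np.sign(v[0,1]); t=(pts-m)@a; n=(pts-m)@v[:,0]
    print(m,"axis yaw",np.degrees(np.arctan2(a[1],a[0])),t.min(),t.max(),n.min(),n.max())
s=observe(); print(R.from_rotvec(s["ee_rot"]).as_matrix().round(4))
E
```

```text
[[0.5958, 0.1398, 0.018], [0.5332, -0.1848, 0.018], [0.3904, -0.1565, 0.018], [0.4528, 0.167, 0.018]] centre [ 0.49306839 -0.00864037  0.018     ]
posts [[0.5814, 0.0623, 0.036], [0.4353, 0.0905, 0.036]] 0.14879124139678976 [0.50833616 0.07635359 0.036     ]
y yaw -10.918483350022465
y yaw -10.91055786684183
x yaw -10.927887909694837
x yaw -10.76597134699411
x yaw -11.187451851664232
0.74 347.419621749409 235.51300236406618 846
[ 0.47511515 -0.08130655] axis yaw -9.646544751372389 -0.04966231111535936 0.057322096731054456 -0.024916457397818448 0.024572435225431864
0.57 454.0966469428008 266.8224852071006 1014
[ 0.39975649 -0.32824862] axis yaw 69.91360310626953 -0.06255085867208841 0.0566715031442682 -0.02597025220302735 0.025348284055826138
[[-0.9461  0.3239 -0.    ]
 [ 0.3239  0.9461  0.    ]
 [ 0.      0.     -1.    ]]
```

jog_arm --plan '[{"offset": [-0.26,-0.31,0],"twist": [0,0,0],"fingers": -1},{"offset": [-0.52,-0.63,0],"twist": [0,0,0],"fingers": -1},{"offset": [-0.77,-0.94,0],"twist": [0,0,0],"fingers": -1},{"offset": [-0.77,-0.94,0],"twist": [0,0,0],"fingers": -1}]' --newtons 20

```text
clock: 1.45
position: [0.2683, 0.4162, 0.2441]
ee_rot: [0.525, 3.096, -0.002]
force: [0.3, 2.3, 0.1]
width: 0.616
gripper_force: 0.0
```

jog_arm --plan '[{"offset": [-0.26,-0.31,0],"twist": [0,0,0],"fingers": -1},{"offset": [-0.52,-0.63,0],"twist": [0,0,0],"fingers": -1},{"offset": [-0.77,-0.94,0],"twist": [0,0,0],"fingers": -1},{"offset": [-0.77,-0.94,0],"twist": [0,0,0],"fingers": -1}]'

```text
clock: 1.95
position: [0.331, 0.2466, 0.2441]
ee_rot: [0.525, 3.097, -0.0]
force: [-1.0, 0.0, -0.5]
width: 0.18
gripper_force: 0.0
```

jog_arm --plan '[{"offset": [-0.26,-0.31,0],"twist": [0,0,0],"fingers": -1},{"offset": [-0.52,-0.63,0],"twist": [0,0,0],"fingers": -1},{"offset": [-0.77,-0.94,0],"twist": [0,0,0],"fingers": -1},{"offset": [-0.77,-0.94,0],"twist": [0,0,0],"fingers": -1}]'

```text
clock: 2.45
position: [0.3948, 0.0763, 0.2442]
ee_rot: [0.524, 3.096, -0.0]
force: [0.4, 0.9, -0.3]
width: 0.005
gripper_force: 0.0
```

jog_arm --plan '[{"offset": [-0.26,-0.31,0],"twist": [0,0,-0.022],"fingers": -1},{"offset": [-0.52,-0.63,0],"twist": [0,0,-0.022],"fingers": -1},{"offset": [-0.77,-0.94,0],"twist": [0,0,-0.022],"fingers": -1},{"offset": [-0.77,-0.94,0],"twist": [0,0,-0.022],"fingers": -1},{"offset": [-0.77,-0.94,0],"twist": [0,0,-0.022],"fingers": -1}]'

```text
clock: 3.08
position: [0.4574, -0.0905, 0.2435]
ee_rot: [-0.299, -3.127, -0.0]
force: [0.5, 0.6, -0.5]
width: 0.006
gripper_force: 0.0
```

```bash
python3 - <<'E'
from h import *
save("wrist","w1.png")
for t,z in(("bottle_mid",.033),("bottle_body",.033),("bar_mid",.033),("tray",0)):
    for d in landmark_of(t,"wrist")[:2]: print(t,round(d["conf"],2),np.round(np.array(d["at"])*[400,640],1),np.round(at("wrist",d["at"],z),4))
print(proj("wrist",[.4574,-.0905,.227]))
E
```

```text
bottle_mid 0.83 [194.2 331. ] [ 0.4835 -0.0774  0.033 ]
bottle_mid 0.76 [164.1  94.3] [ 0.401  -0.3261  0.033 ]
bottle_body 0.95 [165.  109.6] [ 0.405  -0.3102  0.033 ]
bottle_body 0.91 [176.8 327. ] [ 0.4628 -0.0784  0.033 ]
bar_mid 0.92 [189.9 476.4] [0.5093 0.0839 0.033 ]
tray 0.66 [182.6 389. ] [ 0.4926 -0.0062  0.    ]
[np.float64(316.6189413801718), np.float64(258.1636638584402)]
```

View pics/w1.png

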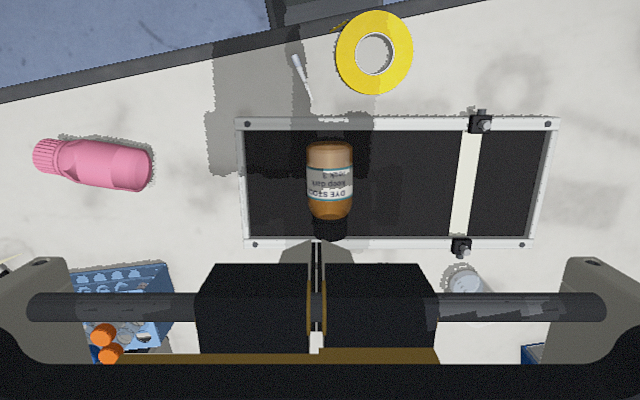

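The wrist view shows the brown bottle at about (330,190) and the bar at (467,190) between its posts. The closed fingers are above the bottle. Next I descend.

jog_arm --plan '[{"offset": [0,0,0.33],"twist": [0,0,0],"fingers": -1},{"offset": [0,0,0.66],"twist": [0,0,0],"fingers": -1},{"offset": [0,0,0.98],"twist": [0,0,0],"fingers": -1},{"offset": [0,0,0.98],"twist": [0,0,0],"fingers": -1}]'

```text
clock: 3.82
position: [0.4545, -0.091, 0.0946]
ee_rot: [-0.299, -3.121, 0.001]
force: [-1.0, -0.3, 0.4]
width: 0.002
gripper_force: 0.0
```

jog_arm --plan '[{"offset": [0,0,0.04],"twist": [0,0,0],"fingers": -1},{"offset": [0,0,0.08],"twist": [0,0,0],"fingers": -1},{"offset": [0,0,0.11],"twist": [0,0,0],"fingers": -1},{"offset": [0,0,0.125],"twist": [0,0,0],"fingers": -1},{"offset": [0,0,0.125],"twist": [0,0,0],"fingers": -1}]'

```text
clock: 4.45
position: [0.4569, -0.0919, 0.0781]
ee_rot: [0.301, 3.127, 0.0]
force: [-0.5, -0.4, 0.1]
width: 0.006
gripper_force: 0.0
```

jog_arm --plan '[{"offset": [0,0,0.01],"twist": [0,0,0],"fingers": -1},{"offset": [0,0,0.02],"twist": [0,0,0],"fingers": -1},{"offset": [0,0,0.02],"twist": [0,0,0],"fingers": -1}]'

```text
clock: 4.82
position: [0.4567, -0.0919, 0.0749]
ee_rot: [-0.3, -3.127, -0.0]
force: [-0.8, 0.4, 1.1]
width: 0.005
gripper_force: 0.0
```

jog_arm --plan '[{"offset": [0,0,0.008],"twist": [0,0,0],"fingers": -1},{"offset": [0,0.03,0.008],"twist": [0,0,0],"fingers": -1},{"offset": [0,0.08,0.008],"twist": [0,0,0],"fingers": -1},{"offset": [0,0.13,0.008],"twist": [0,0,0],"fingers": -1}]'

```text
clock: 5.32
position: [0.4604, -0.073, 0.0749]
ee_rot: [0.302, 3.127, 0.001]
force: [-9.5, -0.9, 33.2]
width: 0.005
gripper_force: 16.3
```

jog_arm --plan '[{"offset": [0,0,-0.005],"twist": [0,0,0],"fingers": -1},{"offset": [0,0.02,-0.006],"twist": [0,0,0],"fingers": -1}]'

```text
clock: 5.58
position: [0.4608, -0.0695, 0.0754]
ee_rot: [-0.301, -3.127, -0.001]
force: [-5.2, 0.4, 15.7]
width: 0.007
gripper_force: 8.1
```

jog_arm --plan '[{"offset": [0,0.03,-0.002],"twist": [0,0,0],"fingers": -1},{"offset": [0,0.08,-0.002],"twist": [0,0,0],"fingers": -1},{"offset": [0,0.12,-0.002],"twist": [0,0,0],"fingers": -1}]'

```text
clock: 5.95
position: [0.464, -0.0513, 0.0754]
ee_rot: [-0.3, -3.126, -0.001]
force: [-3.6, 0.7, 8.7]
width: 0.003
gripper_force: 4.3
```

```bash
cat > m.py <<'E'
from h import *
s=observe(); print(s["clock"],s["position"],s["force"])
x=np.array([.982,-.189]); y=np.array([.189,.982]); B=np.array([.5085,.0765])
im=get_image("top")
for t in("bottle_mid","bottle_body"):
    for d in landmark_of(t,"top"):
        p=at("top",d["at"],.033)[:2]
        if p[1]>-.2: print(t,round(d["conf"],2),p.round(4),"rel bar x,y",((p-B)@x).round(4),((p-B)@y).round(4))
for q in regions_of("bottle_mid","top"):
    ys,xs=np.nonzero(q["region"])
    pts=np.array([at("top",((b+.5)/400,(a+.5)/640),.033)[:2] for a,b in zip(xs,ys)]); m=pts.mean(0)
    if m[1]<-.2: continue
    w,v=np.linalg.eigh(np.cov(pts.T)); a=v[:,1]*np.sign(v[0,1])
    print("region",round(q["conf"],2),m.round(4),((m-B)@y).round(4),"yaw",np.degrees(np.arctan2(a[1],a[0])).round(1),len(xs))
E
python3 m.py
```

```text
5.95 [ 0.46402651 -0.05127807  0.07535602] [-3.64169968  0.69394167  8.71758791]
bottle_body 0.57 [0.6375 0.0699] rel bar x,y 0.1279 0.0179
```

jog_arm --plan '[{"offset": [0,0.04,0],"twist": [0,0,0],"fingers": -1},{"offset": [0,0.08,0],"twist": [0,0,0],"fingers": -1},{"offset": [0,0.12,0],"twist": [0,0,0],"fingers": -1}]'

```text
clock: 6.52
position: [0.4683, -0.0339, 0.075]
ee_rot: [0.3, 3.127, 0.0]
force: [1.3, 0.2, 0.4]
width: 0.001
gripper_force: 0.0
```

jog_arm --plan '[{"offset": [0,0,-0.1],"twist": [0,0,0],"fingers": -1},{"offset": [0,-0.55,-0.1],"twist": [0,0,0],"fingers": -1},{"offset": [0,-0.55,-0.1],"twist": [0,0,0],"fingers": -1},{"offset": [0,-0.55,-0.1],"twist": [0,0,0],"fingers": -1}]'

```text
clock: 7.02
position: [0.4521, -0.1174, 0.0909]
ee_rot: [0.306, 3.126, -0.001]
force: [0.4, -0.0, 0.6]
width: 0.002
gripper_force: 0.0
```

```bash
python3 m.py; sed -i 's/"top"/"wrist"/g' m.py; python3 m.py
```

```text
7.025 [ 0.45214482 -0.11742512  0.09093443] [ 0.40068187 -0.0007708   0.58113446]
bottle_body 0.74 [ 0.4708 -0.0535] rel bar x,y -0.0125 -0.1348
region 0.57 [ 0.4967 -0.0663] -0.1424 yaw 4.1 319
7.225 [ 0.45261922 -0.1144241   0.09019239] [-0.3497336   0.2236463  -0.40255345]
bottle_mid 0.57 [ 0.4837 -0.0541] rel bar x,y 0.0003 -0.1329
bottle_body 0.88 [ 0.466  -0.0522] rel bar x,y -0.0174 -0.1344Traceback (most recent call last):
  File "m.py", line 11, in <module>
    pts=np.array([at("wrist",((b+.5)/400,(a+.5)/640),.033)[:2] for a,b in zip(xs,ys)]); m=pts.mean(0)
                  ~~^^^^^^^^^^^^^^^^^^^^^^^^^^^^^^^^^^^^^^
  File "h.py", line 12, in at
    p,d=ray(n,rc); return p+d*(z-p[2])/d[2]
        ~~~^^^^^^
  File "h.py", line 9, in ray
    c,Rm,p=cam(n); f=200/np.tan(np.radians(c["fov_y"])/2)
           ~~~^^^
  File "h.py", line 5, in cam
    c=calibration(n); a=np.array(c["attitude"],float)
ValueError: time passes only in moves, steps and waits
```

jog_arm --plan '[{"offset": [0,0.33,0],"twist": [0,0,0],"fingers": -1},{"offset": [0,0.33,0.06],"twist": [0,0,0],"fingers": -1},{"offset": [0,0.33,0.095],"twist": [0,0,0],"fingers": -1},{"offset": [0,0.34,0.099],"twist": [0,0,0],"fingers": -1},{"offset": [0,0.38,0.099],"twist": [0,0,0],"fingers": -1},{"offset": [0,0.44,0.099],"twist": [0,0,0],"fingers": -1},{"offset": [0,0.5,0.099],"twist": [0,0,0],"fingers": -1}]'

```text
clock: 8.3
position: [0.4664, -0.0413, 0.0756]
ee_rot: [-0.301, -3.127, -0.001]
force: [-2.4, 0.6, 7.4]
width: 0.004
gripper_force: 4.1
```

jog_arm --plan '[{"offset": [0,0.06,0],"twist": [0,0,0],"fingers": -1},{"offset": [0,0.12,0],"twist": [0,0,0],"fingers": -1},{"offset": [0,0.17,0],"twist": [0,0,0],"fingers": -1},{"offset": [0,0.19,0],"twist": [0,0,0],"fingers": -1},{"offset": [0,0.19,-0.05],"twist": [0,0,0],"fingers": -1},{"offset": [0,0.19,-0.1],"twist": [0,0,0],"fingers": -1},{"offset": [0,-0.1,-0.1],"twist": [0,0,0],"fingers": -1},{"offset": [0,-0.3,-0.1],"twist": [0,0,0],"fingers": -1},{"offset": [0,-0.3,-0.1],"twist": [0,0,0],"fingers": -1}]'

```text
clock: 9.43
position: [0.4575, -0.0887, 0.0908]
ee_rot: [0.308, 3.126, -0.001]
force: [-0.0, 0.5, -0.3]
width: 0.002
gripper_force: 0.0
```

```bash
cat > m.py <<'E'
from h import *
s=observe(); p=s["position"]
x=np.array([.982,-.189]); y=np.array([.189,.982]); B=np.array([.5085,.0765])
print(s["clock"],p.round(4),s["force"].round(1) if hasattr(s["force"],"round") else s["force"],"tip rel",((p[:2]-B)@x).round(4),((p[:2]-B)@y).round(4))
for n in("top","wrist"):
    im=get_image(n)
    for t in("bottle_mid","bottle_body","bar_mid"):
        for d in landmark_of(t,n):
            q=at(n,d["at"],.033)[:2]
            if q[1]>-.2 and q[0]<.56: print(n,t,round(d["conf"],2),"rel bar x,y",((q-B)@x).round(4),((q-B)@y).round(4))
E
python3 m.py
```

```text
9.425 [ 0.4575 -0.0887  0.0908] [-0.   0.5 -0.3] tip rel -0.0188 -0.1719
top bottle_mid 0.7 rel bar x,y -0.0005 -0.112
top bottle_body 0.73 rel bar x,y -0.0154 -0.1136
top bar_mid 0.58 rel bar x,y 0.0033 0.0003
wrist bottle_mid 0.92 rel bar x,y -0.0003 -0.1113
wrist bottle_body 0.97 rel bar x,y -0.0208 -0.1113
wrist bar_mid 0.78 rel bar x,y -0.0003 0.0047
```

jog_arm --plan '[{"offset": [0,0.3,0],"twist": [0,0,0],"fingers": -1},{"offset": [0,0.3,0.06],"twist": [0,0,0],"fingers": -1},{"offset": [0,0.3,0.095],"twist": [0,0,0],"fingers": -1},{"offset": [0,0.31,0.1],"twist": [0,0,0],"fingers": -1},{"offset": [0,0.35,0.1],"twist": [0,0,0],"fingers": -1},{"offset": [0,0.41,0.1],"twist": [0,0,0],"fingers": -1},{"offset": [0,0.47,0.1],"twist": [0,0,0],"fingers": -1},{"offset": [0,0.53,0.1],"twist": [0,0,0],"fingers": -1},{"offset": [0,0.59,0.1],"twist": [0,0,0],"fingers": -1},{"offset": [0,0.64,0.1],"twist": [0,0,0],"fingers": -1},{"offset": [0,0.66,0.1],"twist": [0,0,0],"fingers": -1},{"offset": [0,0.66,0.05],"twist": [0,0,0],"fingers": -1},{"offset": [0,0.66,0],"twist": [0,0,0],"fingers": -1},{"offset": [0,0.3,0],"twist": [0,0,0],"fingers": -1},{"offset": [0,0.16,0],"twist": [0,0,0],"fingers": -1},{"offset": [0,0.16,0],"twist": [0,0,0],"fingers": -1}]'

```text
clock: 11.82
position: [0.4623, -0.0645, 0.0908]
ee_rot: [0.307, 3.126, -0.0]
force: [-0.8, 0.6, -0.2]
width: 0.002
gripper_force: 0.0
```

```bash
python3 m.py
```

```text
11.825 [ 0.4623 -0.0645  0.0908] [-0.8  0.6 -0.2] tip rel -0.0187 -0.1472
top bar_mid 0.77 rel bar x,y 0.0049 -0.0031
wrist bottle_mid 0.64 rel bar x,y -0.0006 -0.086
wrist bottle_body 0.7 rel bar x,y -0.0185 -0.0863
wrist bar_mid 0.61 rel bar x,y 0.0015 0.0042
```

jog_arm --plan '[{"offset": [0,0.3,0],"twist": [0,0,0],"fingers": -1},{"offset": [0,0.3,0.06],"twist": [0,0,0],"fingers": -1},{"offset": [0,0.3,0.095],"twist": [0,0,0],"fingers": -1},{"offset": [0,0.31,0.1],"twist": [0,0,0],"fingers": -1},{"offset": [0,0.35,0.1],"twist": [0,0,0],"fingers": -1},{"offset": [0,0.41,0.1],"twist": [0,0,0],"fingers": -1},{"offset": [0,0.47,0.1],"twist": [0,0,0],"fingers": -1},{"offset": [0,0.53,0.1],"twist": [0,0,0],"fingers": -1},{"offset": [0,0.59,0.1],"twist": [0,0,0],"fingers": -1},{"offset": [0,0.64,0.1],"twist": [0,0,0],"fingers": -1},{"offset": [0,0.66,0.1],"twist": [0,0,0],"fingers": -1},{"offset": [0,0.66,0.05],"twist": [0,0,0],"fingers": -1},{"offset": [0,0.66,0],"twist": [0,0,0],"fingers": -1},{"offset": [0,0.3,0],"twist": [0,0,0],"fingers": -1},{"offset": [0,0.16,0],"twist": [0,0,0],"fingers": -1},{"offset": [0,0.16,0],"twist": [0,0,0],"fingers": -1}]'

```text
clock: 14.22
position: [0.4669, -0.0409, 0.0908]
ee_rot: [0.307, 3.126, -0.0]
force: [0.1, 0.3, 0.2]
width: 0.005
gripper_force: 0.0
```

```bash
python3 m.py
```

```text
14.225 [ 0.4669 -0.0409  0.0908] [0.1 0.3 0.2] tip rel -0.0187 -0.1231
top bar_mid 0.77 rel bar x,y -0.0004 -0.001
wrist bottle_mid 0.97 rel bar x,y -0.0029 -0.0609
wrist bottle_body 0.91 rel bar x,y -0.0198 -0.063
wrist bar_mid 0.64 rel bar x,y 0.0028 0.0067
```

jog_arm --plan '[{"offset": [0,0.3,0],"twist": [0,0,0],"fingers": -1},{"offset": [0,0.3,0.06],"twist": [0,0,0],"fingers": -1},{"offset": [0,0.3,0.095],"twist": [0,0,0],"fingers": -1},{"offset": [0,0.31,0.1],"twist": [0,0,0],"fingers": -1},{"offset": [0,0.35,0.1],"twist": [0,0,0],"fingers": -1},{"offset": [0,0.41,0.1],"twist": [0,0,0],"fingers": -1},{"offset": [0,0.47,0.1],"twist": [0,0,0],"fingers": -1},{"offset": [0,0.53,0.1],"twist": [0,0,0],"fingers": -1},{"offset": [0,0.59,0.1],"twist": [0,0,0],"fingers": -1},{"offset": [0,0.64,0.1],"twist": [0,0,0],"fingers": -1},{"offset": [0,0.66,0.1],"twist": [0,0,0],"fingers": -1},{"offset": [0,0.66,0.05],"twist": [0,0,0],"fingers": -1},{"offset": [0,0.66,0],"twist": [0,0,0],"fingers": -1},{"offset": [0,0.3,0],"twist": [0,0,0],"fingers": -1},{"offset": [0,0.16,0],"twist": [0,0,0],"fingers": -1},{"offset": [0,0.16,-0.5],"twist": [0,0,0],"fingers": -1},{"offset": [0,0.16,-0.8],"twist": [0,0,0],"fingers": -1},{"offset": [0,0.16,-0.8],"twist": [0,0,0],"fingers": -1}]'

```text
clock: 16.88
position: [0.4741, -0.016, 0.2145]
ee_rot: [0.302, 3.119, 0.004]
force: [-0.1, 0.9, -0.8]
width: 0.008
gripper_force: 0.0
```

```bash
python3 m.py; python3 -c "
from h import *
save('wrist','w2.png')"
```

```text
16.875 [ 0.4741 -0.016   0.2145] [-0.1  0.9 -0.8] tip rel -0.0163 -0.0973
wrist bottle_mid 0.58 rel bar x,y -0.0006 -0.0377
wrist bar_mid 0.74 rel bar x,y 0.0009 0.0055
```

View pics/w2.png

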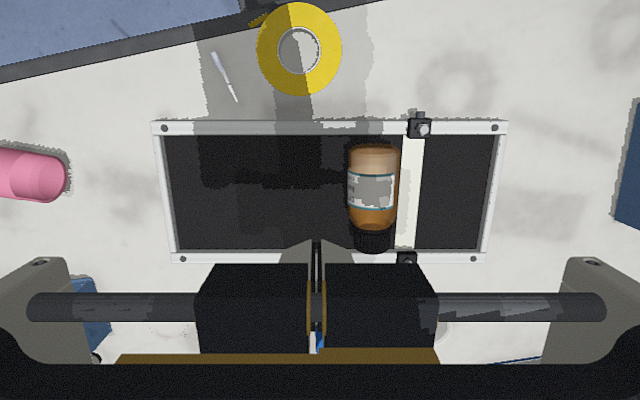

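The brown bottle is at about (373,195) and roughly square. The bar's centre line is at about (412,193), with posts near (421,128) and (405,258). I'll fit the bar's position from the strip's edges.

```bash
python3 - <<'E'
from h import *
x=np.array([.982,-.189]); y=np.array([.189,.982]); B=np.array([.5085,.0765])
im=get_image("wrist").astype(int)
rel=lambda r,c,z:[round(float((at("wrist",(r/400,c/640),z)[:2]-B)@k),4) for k in(x,y)]
for r in(155,175,195,215,235):
    g=im[r].sum(1); 
    c=np.nonzero(g[395:440]>330)[0]+395
    print(r,c.min(),c.max(),"bar",rel(r+.5,(c.min()+c.max()+1)/2,.008))
    b=np.nonzero((im[r,330:402,0]>70))[0]+330
    print("  bottle",b.min(),b.max(),rel(r+.5,(b.min()+b.max()+1)/2,.033))
E
```

```text
155 401 423 bar [-0.0409, 0.0048]
  bottle 350 401 [-0.0455, -0.0385]
175 400 421 bar [-0.0192, 0.0051]
  bottle 348 401 [-0.0253, -0.0384]
195 398 419 bar [0.0035, 0.005]
  bottle 348 401 [-0.0044, -0.0373]
215 397 417 bar [0.027, 0.0053]
  bottle 350 401 [0.0175, -0.035]
235 395 415 bar [0.0515, 0.0051]
  bottle 395 401 [0.0402, -0.0098]
```

jog_arm --plan '[{"offset": [0,0.3,0.4],"twist": [0,0,0],"fingers": -1},{"offset": [0,0.3,0.75],"twist": [0,0,0],"fingers": -1},{"offset": [0,0.3,0.86],"twist": [0,0,0],"fingers": -1},{"offset": [0,0.3,0.895],"twist": [0,0,0],"fingers": -1},{"offset": [0,0.31,0.9],"twist": [0,0,0],"fingers": -1},{"offset": [0,0.35,0.9],"twist": [0,0,0],"fingers": -1},{"offset": [0,0.41,0.9],"twist": [0,0,0],"fingers": -1},{"offset": [0,0.47,0.9],"twist": [0,0,0],"fingers": -1},{"offset": [0,0.53,0.9],"twist": [0,0,0],"fingers": -1},{"offset": [0,0.59,0.9],"twist": [0,0,0],"fingers": -1},{"offset": [0,0.64,0.9],"twist": [0,0,0],"fingers": -1},{"offset": [0,0.66,0.9],"twist": [0,0,0],"fingers": -1},{"offset": [0,0.66,0.85],"twist": [0,0,0],"fingers": -1},{"offset": [0,0.66,0.8],"twist": [0,0,0],"fingers": -1},{"offset": [0,0.3,0.8],"twist": [0,0,0],"fingers": -1},{"offset": [0,0.16,0.4],"twist": [0,0,0],"fingers": -1},{"offset": [0,0.16,0],"twist": [0,0,0],"fingers": -1},{"offset": [0,0.16,0],"twist": [0,0,0],"fingers": -1},{"offset": [0,0.16,0],"twist": [0,0,0],"fingers": -1}]'

```text
clock: 19.75
position: [0.476, 0.0082, 0.2104]
ee_rot: [0.301, 3.127, 0.001]
force: [-0.2, -0.8, -0.4]
width: 0.005
gripper_force: 0.0
```

```bash
python3 m.py; python3 - <<'E'
from h import *
save("wrist","w3.png")
x=np.array([.982,-.189]); y=np.array([.189,.982]); B=np.array([.5085,.0765])
im=cv2.imread("pics/top0.png").astype(int)
for r in(202,210,220,230,240,246):
    g=im[r,262:300].sum(1); c=np.nonzero(g>330)[0]+262
    q=at("top",((r+.5)/400,(c.min()+c.max()+1)/2/640),.008)[:2]-B
    print(r,c.min(),c.max(),(q@x).round(4),(q@y).round(4))
E
```

```text
19.75 [0.476  0.0082 0.2104] [-0.2 -0.8 -0.4] tip rel -0.019 -0.0732
wrist bottle_body 0.72 rel bar x,y -0.0102 -0.0843
wrist bottle_body 0.66 rel bar x,y -0.0189 -0.041
wrist bar_mid 0.69 rel bar x,y 0.0035 0.0056
202 281 290 0.0524 0.0012
210 279 288 0.0321 0.0022
220 278 286 0.0072 0.0011
230 276 284 -0.0177 0.0012
240 274 282 -0.0424 0.0013
246 272 281 -0.0572 0.0021
```

View pics/w3.png

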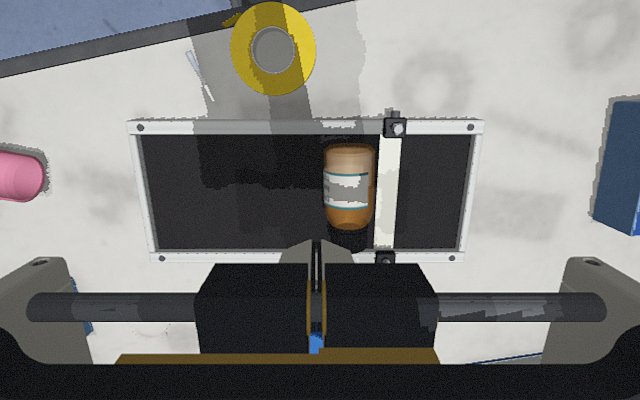

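The bottle at about (349,187) did not move this time, so the tip must have passed just above it. I'll redo the stroke and check the force as I go.

jog_arm --plan '[{"offset": [0,0.12,0.4],"twist": [0,0,0],"fingers": -1},{"offset": [0,0.12,0.75],"twist": [0,0,0],"fingers": -1},{"offset": [0,0.12,0.86],"twist": [0,0,0],"fingers": -1},{"offset": [0,0.12,0.86],"twist": [0,0,0],"fingers": -1},{"offset": [0,0.13,0.895],"twist": [0,0,0],"fingers": -1},{"offset": [0,0.17,0.9],"twist": [0,0,0],"fingers": -1},{"offset": [0,0.2,0.9],"twist": [0,0,0],"fingers": -1}]'

```text
clock: 21.08
position: [0.4825, 0.0384, 0.0757]
ee_rot: [0.3, 3.126, 0.001]
force: [-0.3, -0.4, 0.5]
width: 0.004
gripper_force: 0.5
```

jog_arm --plan '[{"offset": [0,0,0.003],"twist": [0,0,0],"fingers": -1},{"offset": [0,0.01,0.004],"twist": [0,0,0],"fingers": -1},{"offset": [0,0.02,0.004],"twist": [0,0,0],"fingers": -1}]'

```text
clock: 21.45
position: [0.483, 0.041, 0.0755]
ee_rot: [0.3, 3.126, 0.002]
force: [-3.5, -0.6, 11.4]
width: 0.006
gripper_force: 6.0
```

jog_arm --plan '[{"offset": [0,0.05,0],"twist": [0,0,0],"fingers": -1},{"offset": [0,0.1,0],"twist": [0,0,0],"fingers": -1},{"offset": [0,0.15,0],"twist": [0,0,0],"fingers": -1},{"offset": [0,0.17,0],"twist": [0,0,0],"fingers": -1},{"offset": [0,0.17,-0.05],"twist": [0,0,0],"fingers": -1},{"offset": [0,0.17,-0.1],"twist": [0,0,0],"fingers": -1},{"offset": [0,-0.15,-0.1],"twist": [0,0,0],"fingers": -1},{"offset": [0,-0.3,-0.1],"twist": [0,0,0],"fingers": -1},{"offset": [0,-0.3,-0.1],"twist": [0,0,0],"fingers": -1}]'

```text
clock: 22.58
position: [0.4738, -0.0056, 0.0902]
ee_rot: [0.307, 3.126, -0.0]
force: [-0.4, 0.3, -0.0]
width: 0.006
gripper_force: 0.0
```

```bash
python3 m.py
```

```text
22.575 [ 0.4738 -0.0056  0.0902] [-0.4  0.3 -0. ] tip rel -0.0186 -0.0872
wrist bottle_mid 0.9 rel bar x,y -0.0035 -0.0213
wrist bottle_body 0.81 rel bar x,y -0.0205 -0.0254
wrist bottle_body 0.16 rel bar x,y -0.014 -0.0854
```

jog_arm --plan '[{"offset": [0,0.3,0],"twist": [0,0,0],"fingers": -1},{"offset": [0,0.3,0.06],"twist": [0,0,0],"fingers": -1},{"offset": [0,0.3,0.095],"twist": [0,0,0],"fingers": -1},{"offset": [0,0.31,0.1],"twist": [0,0,0],"fingers": -1},{"offset": [0,0.35,0.1],"twist": [0,0,0],"fingers": -1},{"offset": [0,0.41,0.1],"twist": [0,0,0],"fingers": -1},{"offset": [0,0.47,0.1],"twist": [0,0,0],"fingers": -1},{"offset": [0,0.53,0.1],"twist": [0,0,0],"fingers": -1},{"offset": [0,0.59,0.1],"twist": [0,0,0],"fingers": -1},{"offset": [0,0.64,0.1],"twist": [0,0,0],"fingers": -1},{"offset": [0,0.66,0.1],"twist": [0,0,0],"fingers": -1},{"offset": [0,0.66,0.05],"twist": [0,0,0],"fingers": -1},{"offset": [0,0.66,0],"twist": [0,0,0],"fingers": -1},{"offset": [0,0.3,0],"twist": [0,0,0],"fingers": -1},{"offset": [0,0.16,-0.3],"twist": [0,0,0],"fingers": -1},{"offset": [0,0.16,-0.6],"twist": [0,0,0],"fingers": -1},{"offset": [0,0.16,-0.8],"twist": [0,0,0],"fingers": -1},{"offset": [0,0.16,-0.8],"twist": [0,0,0],"fingers": -1},{"offset": [0,0.16,-0.8],"twist": [0,0,0],"fingers": -1}]'

```text
clock: 25.35
position: [0.4781, 0.0199, 0.2093]
ee_rot: [-0.301, -3.127, -0.0]
force: [1.3, -0.1, -0.5]
width: 0.006
gripper_force: 0.0
```

```bash
python3 m.py;  python3 -c "
from h import *
save('wrist','w4.png')"
```

```text
25.35 [0.4781 0.0199 0.2093] [ 1.3 -0.1 -0.5] tip rel -0.0191 -0.0613
wrist bottle_mid 0.63 rel bar x,y -0.0044 0.0007
wrist bottle_body 0.83 rel bar x,y -0.0189 -0.0026
```

View pics/w4.png

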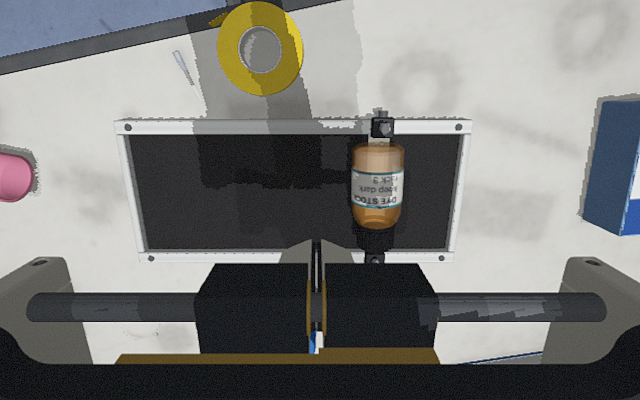

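The bottle's axis is at about col 377. The pointer posts at (384,127) and (374,260) put the line at about col 379. I'll move the gripper aside and confirm with the top camera.

jog_arm --plan '[{"offset": [0,-0.4,-0.2],"twist": [0,0,0],"fingers": -1},{"offset": [0,-0.7,-0.2],"twist": [0,0,0],"fingers": -1},{"offset": [0,-1,-0.2],"twist": [0,0,0],"fingers": -1},{"offset": [0,-1,-0.2],"twist": [0,0,0],"fingers": -1}]'

```text
clock: 26.3
position: [0.449, -0.1308, 0.2399]
ee_rot: [0.31, 3.126, -0.001]
force: [-0.4, 0.7, 0.4]
width: -0.0
gripper_force: 0.0
```

```bash
python3 m.py;  python3 -c "
from h import *
im=save('top','t5.png')
cv2.imwrite('pics/t5c.png',cv2.resize(im[170:280,220:360,::-1],None,fx=5,fy=5,interpolation=cv2.INTER_CUBIC))"
```

```text
26.3 [ 0.449  -0.1308  0.2399] [-0.4  0.7  0.4] tip rel -0.0192 -0.2148
top bottle_mid 0.64 rel bar x,y -0.0039 -0.0017
top bottle_body 0.91 rel bar x,y -0.0137 0.0006
wrist bottle_mid 0.67 rel bar x,y -0.0042 0.002
wrist bottle_body 0.76 rel bar x,y -0.0229 -0.0014
```

View pics/t5c.png

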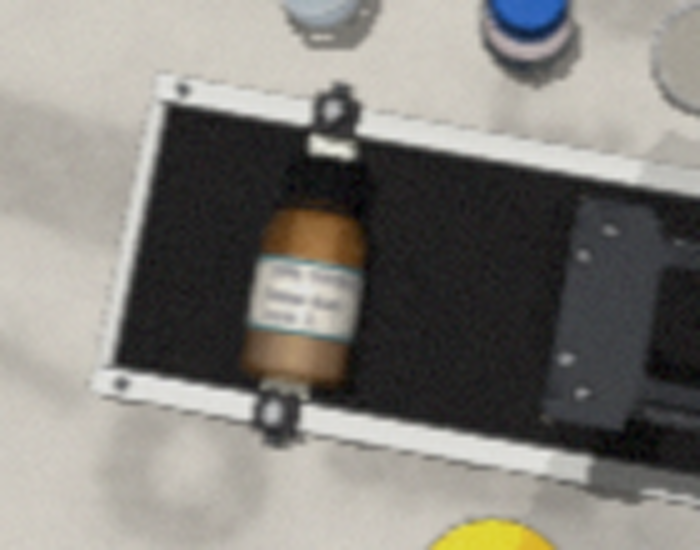

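The bottle lies over the bar. Its axis is about 2 mm from the line between the posts at crop (337,110) and (277,413), and it is square to the tray.

```bash
python3 -c "
from cell import *
print(sign_off())"
```

```text
the job is handed in; nothing more can be done
None
```

The job is handed in: the brown bottle rests over the light bar, about 2 mm from the pointer line and square to the tray by the top camera, with the arm clear. One early stroke peaked at about 33 N at the wrist against the 40 N limit, and the hand-in gave no verdict.

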